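# Slide the coaster between vase and bowl into its holder

### The arm

A 6-joint arm with a two-finger parallel gripper is mounted at the origin on the work surface. World frame = base frame: x ahead of the robot, y to its left, z up, the work surface at z = 0. Lengths are in mm, angles in rad, forces in N, time in s.
With the tool pointing down it reaches from about 350 to 725 mm from the base axis. Payload 6 kg.
Tool frame: the origin (TCP) lies on the centre line of the jaws, within the pads' length; the fingertips stand 14 mm ahead of it and the grasp point (between the pads) lies 5 mm behind it; y points along the fingers, z is the direction in which the jaws open and shut, and the axes are right-handed (so a half turn about y gives the same grasp; the last joint's range is limited). The gripper opens to 85 mm and grips with 20 to 120 N. Pads are 22 mm wide; open, the fingers measure 114 mm over their backs; the gripper's body (76 mm by 85 mm) begins 54 mm behind the grasp point. The pads swing forward as they close: fully open they stand 13 mm farther back than shut.
Start: joints at [1.605, 0.04, 0.085, 0, -1.615, -0.334], TCP at [177.171, 573.224, 245.261] pointing down, gripper open.
Joint ranges: [-2.56, 2.56], [-1.29, 2.01], [-1.08, 1.49], [-3.29, 1.98], [-2.81, -0.18], [-2.99, 2.99]. Speed limits (rad/s): [2.57, 2.57, 3.01, 3.14, 3.14, 3.14].

### API

Orientations are given as a unit quaternion [x, y, z, w].
In Python, from plant import arm, camera, camera_info, job gives the robot as it stands.
- The arm moves only by the shell command python3 -m pendant 'ROWS' [OPENING] [FORCE]. ROWS is JSON, a list of rows, each a list of 4 numbers: the shift along the tool's x, y, z in m, then the turn about the tool's y in rad. A call has 1 to 10 rows; each row shifts and turns the commanded pose from where the row before left it, along the tool's axes as they then stand; what a row does not reach is not made up. A row lasts 1/12 s, in which the tool goes at most 41.7 mm and 7.16 degrees, less where a joint would pass 70% of its speed; a pose out of reach is approached as far as the arm can. A call is refused whole if a number of a shift passes 0.0417 or a number of a turn 0.125, either way. A call with a gripper value outside its range is refused whole. OPENING is the finger opening in m, from 0 to 0.0854, set as the call begins (- or left out, the last holds). The fingers move at their own pace and stop on an object; FORCE is the grip in N (left out, the last holds). Time passes only in rows, so rows that do not move let the fingers close. It gives the time, the measured TCP pose, the force and the opening at its end, in the units of the state.
- arm.get_state(): the state, without advancing time (a new reading comes with each control period).
- camera(name): name is "side" or "top" or "wrist"; returns the picture (400x640x3 uint8, red, green, blue); there is no depth.
- camera_info(name): a dict with "fx", "fy", "cx", "cy" (pixels), "dist_coeffs" ([k1, k2, p1, p2, k3] as OpenCV has them; the pictures are not rectified), "R" (3x3) and "t" (3): a world point X has camera coordinates R X + t. Camera axes: x right, y down, z forward; pixel columns grow to the right and rows downward; lengths in mm; the calibration is good to about 2 mm. A picture is of the moment at which its call begins: read the wrist's pose just before it. camera_info takes no time and is no camera call; for the wrist camera it gives the pose at the moment of the call.
- job.hand_in(): hands the job in, once; it reports no verdict.
The state is a dict: "clock": time; "joint_positions": joint angles; "dq": joint speeds; "joint_efforts": joint torques, N m; "tcp_pos": TCP position; "tool_rot": TCP orientation; "wrist_force": force on the tool from outside, world axes, zero at the start; "moment": the same for the moment, N m; "gripper_width": finger opening in mm.
Only numpy, scipy, OpenCV 4.12 (cv2) and the standard library are available. Lean on these libraries where they do the work, as an engineer would, in place of code of your own. Each camera call takes 0.05 s, during which the arm holds its last target.

### The job

Without picking it up, push the square glass coaster flat along the console top, through the narrow gap between the white vase and the brass bowl, and into the dark wooden holder behind them until it is fully home against the holder's end rail; then take the hand away. Do not knock the vase or the bowl with the hand, and leave the remote, the peg board and the candle where they are.

Things in the scene. Friction and masses are not known exactly. Their poses are not given: they have to be found in the camera images.
- coaster: Loose square coaster: clear glass (10 mm) on a cork foot (4 mm), 84 x 84 mm, 14 mm thick in all, about 0.2 kg. Lies flat on the console top (z = 0). Origin: centre of its underside; z up, x and y parallel to its edges. Starts on the robot's right (-y), turned up to 0.45 rad from square with the world axes.
- holder: Fixed dark wood U of low rails 16 mm high, no raised floor (grey pad is flush), on the left (+y). Origin: on the console top, mid coaster place. x: from open mouth to end rail, the push direction (within 0.2 rad of world +y); z up. Side rails 10 mm thick, inner faces at y = -49 and +49 mm, x = -50 to +44 mm, ends flared outward to x = -73. End rail face at x = +42: fully home = coaster centre at x = 0.
- gap (a point): Middle of the gap between vase and bowl, on the console top; holder frame (-115, 0, 0) mm, axes parallel to the holder's. The gap is 92 mm wide along y at the coaster's height: 4 mm to spare on either side of the coaster.
- vase: Squat white ceramic vase, fixed: 94 mm diameter up to 26 mm height, narrowing to a 34 mm neck, mouth 46 mm, 60 mm high. Origin: centre of its underside. It stands 93 mm to one side of the gap's middle, along the holder's y; the bowl stands on the other side (which is which varies).
- bowl: Brass-toned metal bowl, fixed: 94 mm diameter up to 24 mm height, flaring to 100 mm at the rim, 42 mm high. Origin: centre of its underside. It stands 93 mm to the other side of the gap's middle.
- remote: Bystander, loose: black remote control 170 x 44 x 18 mm lying flat, long along its x. Origin: centre of its underside.
- pegboard: Bystander, loose: small wooden board 100 x 100 x 18 mm with four plastic pegs standing in it, 56 mm high in all. Origin: centre of its underside.
- candle: Bystander, loose: amber glass candle jar, 68 mm diameter, 70 mm high. Origin: centre of its underside.
Things that resemble listed ones, but are neither listed nor needed, are in the scene too. What is meant by the coaster is not blue, purple or turquoise, and is the smaller of those in its own colour.

How it is judged:
By the outcome, as a careful person would: the job done as asked, in the order asked, and still so for the second after the job is handed in, with the robot touching nothing.
It also fails if it takes over 72 s, if anything falls off the work surface, if the arm or the gripper's body presses on something with over 40 N, if the wrist force passes 120 N, or if a joint passes its speed limit or range.

## Working session

There is one attempt and no reset: what is moved stays moved. The work goes in short steps, Python scripts to look and compute and a shell command to move; the robot and the scene stay as the last step left them, time stands still between calls to the robot, and variables do not carry over. Pictures are saved under pics/ and viewed, and the job is handed in when it is done.

```bash
ls; mkdir -p pics
python3 - <<'E'
from plant import arm,camera,camera_info
import cv2
s=arm.get_state()
for k,v in s.items(): print(k,v)
for n in ["side","top","wrist"]:
    i=camera_info(n);print(n,i)
    cv2.imwrite(f"pics/{n}0.png",camera(n)[:,:,::-1])
E
```

```text
pics
clock 0.0
joint_positions [ 1.60468322e+00  4.07864863e-02  8.38183970e-02 -4.73614581e-04
 -1.61546982e+00 -3.33714249e-01]
dq [-7.24264792e-04  6.33935020e-04  6.83033327e-07 -7.52479067e-04
  1.03550205e-03 -3.65339214e-06]
joint_efforts [ 6.40657508e-04 -3.68207467e+01  3.47422743e+01  6.93245709e+00
 -5.22510294e-03 -4.69412328e-06]
tcp_pos [177.03134962 572.98007558 244.29540163]
tool_rot [-0.10554267 -0.69857551  0.69977788  0.10565946]
wrist_force [ 0.02420266 -0.34368871 -0.56576412]
moment [0.00618665 0.04908231 0.04873886]
gripper_width 85.37220404566527
side {'fx': 369.492641700971, 'fy': 369.492641700971, 'cx': 309.1578712689669, 'cy': 201.58488470192708, 'dist_coeffs': array([0.0047477, 0.       , 0.       , 0.       , 0.       ]), 'R': array([[-0.73402562, -0.6790921 , -0.00634947],
       [-0.51266469,  0.5602189 , -0.65063792],
       [ 0.44540016, -0.47432975, -0.75936156]]), 't': array([403.17055926, 304.81083553, 749.75069267])}
top {'fx': 370.7220747610983, 'fy': 370.7220747610983, 'cx': 322.4957779214793, 'cy': 199.50053828739235, 'dist_coeffs': array([-0.04177344,  0.        ,  0.        ,  0.        ,  0.        ]), 'R': array([[-0.00643939, -0.99987297, -0.01458002],
       [-0.9963337 ,  0.0076591 , -0.08520858],
       [ 0.08530943,  0.01397787, -0.99625645]]), 't': array([   1.36153213,  573.04608786, 1173.82983052])}
wrist {'fx': 293.6789192054546, 'fy': 293.6789192054546, 'cx': 318.5658911602915, 'cy': 198.05894153543176, 'dist_coeffs': array([-0.04186264,  0.        ,  0.        ,  0.        ,  0.        ]), 'R': array([[-0.29588678, -0.95522058,  0.00215688],
       [-0.90468549,  0.28095644,  0.32032427],
       [-0.30658633,  0.09282842, -0.9473055 ]]), 't': array([600.74664052, -42.3496924 , 380.1733821 ])}
```

View pics/top0.png

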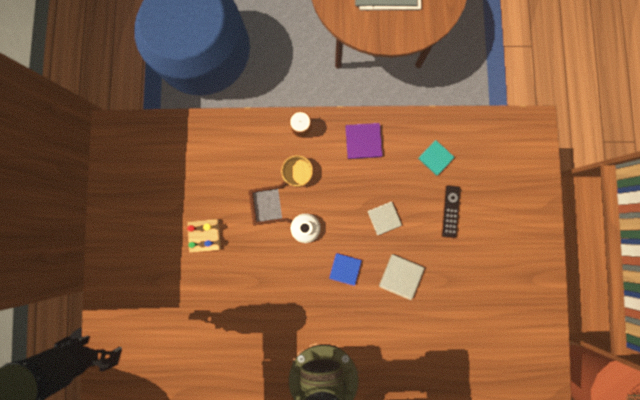

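View pics/side0.png

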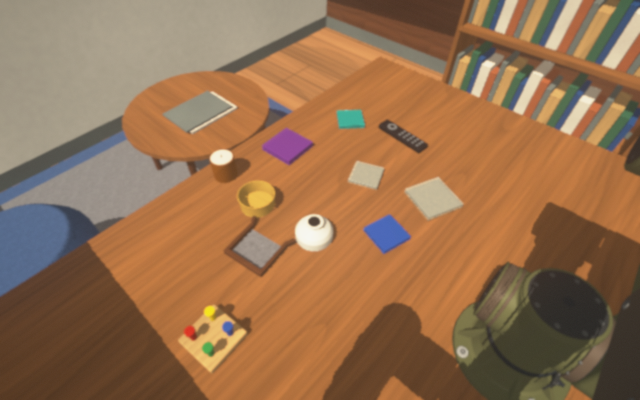

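View pics/wrist0.png

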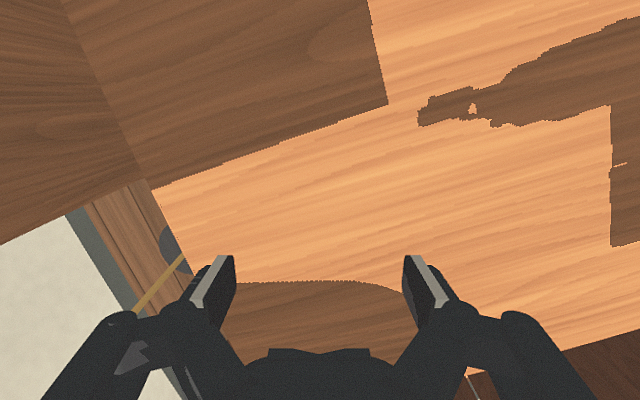

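The coaster is the small beige square at top (384,218); the larger beige one at (402,277) is a lookalike. The vase is at (305,228), the bowl at (297,170) and the holder at (268,205). Next I'll measure them.

```bash
cat > h.py <<'E'
import numpy as np,cv2
from plant import arm,camera,camera_info
def KD(i): return np.array([[i['fx'],0,i['cx']],[0,i['fy'],i['cy']],[0,0,1]]),np.array(i['dist_coeffs'],float)
def ray(i,px,z):
    K,D=KD(i); u=cv2.undistortPoints(np.float64(px).reshape(-1,1,2),K,D).reshape(-1,2)
    d=np.c_[u,np.ones(len(u))]@i['R']; c=-i['R'].T@i['t']
    return (c+d*((z-c[2])/d[:,2])[:,None])[:,:2]
def proj(i,X):
    K,D=KD(i); return cv2.projectPoints(np.float64(X).reshape(-1,1,3),cv2.Rodrigues(i['R'])[0],i['t'],K,D)[0].reshape(-1,2)
def tool():
    from scipy.spatial.transform import Rotation as R
    s=arm.get_state(); return s,R.from_quat(s['tool_rot']).as_matrix()
E
python3 - <<'E'
from h import *
for n in["top","side"]:
    im=cv2.imread(f"pics/{n}0.png")
    cv2.imwrite(f"pics/{n}0z.png",cv2.resize(im[100:300,170:490] if n=="top" else im[90:380,170:490],None,fx=2.4 if n=="top" else 2,fy=2.4 if n=="top" else 2,interpolation=cv2.INTER_CUBIC))
s,R=tool();print(R.round(3))
im=cv2.imread("pics/top0.png");i=camera_info("top")
hsv=cv2.cvtColor(im,cv2.COLOR_BGR2HSV)
print([ (p,hsv[p[1],p[0]]) for p in [(384,218),(402,277),(268,205),(305,236),(297,180),(300,122),(340,210)]])
m=((hsv[:,:,1]<110)&(hsv[:,:,2]>120)).astype(np.uint8)*255
cs,_=cv2.findContours(m[100:300,170:490],cv2.RETR_EXTERNAL,cv2.CHAIN_APPROX_NONE)
for c in cs:
    if cv2.contourArea(c)<100: continue
    c=c+np.array([170,100]); (p,sz,a)=cv2.minAreaRect(c)
    b=ray(i,cv2.boxPoints((p,sz,a)),14)
    print(p,sz,a,ray(i,[p],14),'edges',[np.linalg.norm(b[k]-b[k-1]).round(1) for k in range(2)],np.degrees(np.arctan2(*(b[1]-b[0])[::-1])))
for nm,p,z in[("vase",(306,228),30),("bowl",(297,170),42),("holder",(268,205),0),("candle",(300,122),70),("peg",(203,237),18),("remote",(452,212),18)]: print(nm,ray(i,[p],z))
E
```

```text
[[-0.955 -0.    -0.295]
 [ 0.295 -0.001 -0.955]
 [-0.    -1.     0.001]]
[((384, 218), array([ 21,  52, 212], dtype=uint8)), ((402, 277), array([ 22,  47, 210], dtype=uint8)), ((268, 205), array([ 18,  49, 152], dtype=uint8)), ((305, 236), array([ 23,  21, 252], dtype=uint8)), ((297, 180), array([ 22, 147, 248], dtype=uint8)), ((300, 122), array([ 22,  31, 250], dtype=uint8)), ((340, 210), array([ 12, 171, 186], dtype=uint8))]
(401.4310607910156, 276.6723937988281) (36.21059036254883, 35.83919906616211) 21.801406860351562 [[ 323.71338791 -253.99344395]] edges [np.float64(115.2), np.float64(114.5)] -22.93549566129525
(304.8999938964844, 227.80001831054688) (29.06888198852539, 29.516094207763672) 63.43495178222656 [[482.2721376   55.11959989]] edges [np.float64(94.2), np.float64(95.9)] -63.78832505331179
(384.2529296875, 217.78826904296875) (26.872947692871094, 27.018470764160156) 67.16634368896484 [[ 512.87211429 -202.46153923]] edges [np.float64(86.7), np.float64(88.3)] -67.65406018040022
(268.61541748046875, 204.92308044433594) (30.512544631958008, 22.574321746826172) 82.87498474121094 [[557.51415927 173.58778645]] edges [np.float64(100.1), np.float64(74.2)] -83.33102334616603
(299.5, 121.5) (19.0, 19.0) 90.0 [[835.23988258  72.37247096]] edges [np.float64(65.0), np.float64(63.5)] -90.71627444083981
(345.0, 103.5) (7.0, 288.0) 90.0 [[895.32602787 -79.81966393]] edges [np.float64(24.4), np.float64(969.4)] -90.58972268732145
vase [[481.45947746  50.60798086]]
bowl [[667.25323207  78.34085611]]
holder [[558.28212679 177.87202395]]
candle [[816.6462353  66.5139054]]
peg [[454.16560705 386.90989446]]
remote [[ 529.71363764 -422.06196526]]
```

View pics/top0z.png

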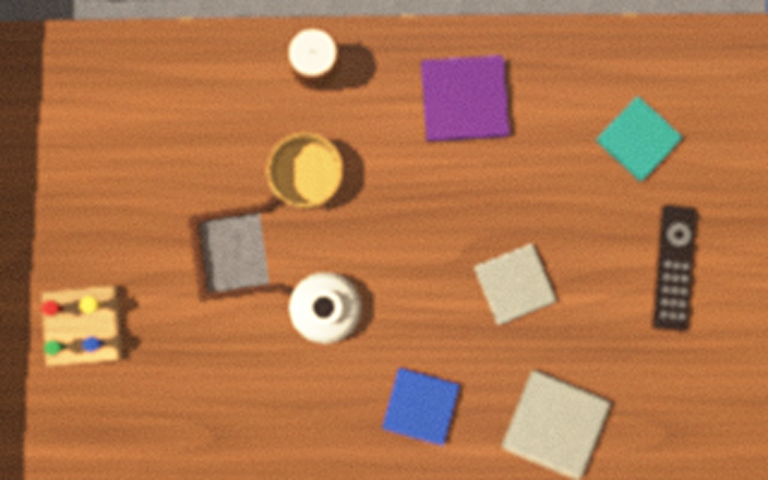

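```bash
python3 - <<'E'
from h import *
s,R=tool();i=camera_info("wrist")
c=-i['R'].T@i['t'];print(c, R.T@(c-s['tcp_pos']), R.T@i['R'][2])
E
python3 -m pendant '[[-0.03,0,0.027,0],[-0.03,0,0.027,0],[-0.03,0,0.027,0],[-0.03,0,0.027,0],[-0.03,0,0.027,0],[-0.03,0,0.027,0],[-0.03,0,0.027,0],[-0.03,0,0.027,0],[-0.03,0,0.027,0],[-0.03,0,0.027,0]]' 0.03
```

```text
[256.01155235 550.46142251 372.54497636] [ -82.11664051 -128.04256889   -1.56623738] [3.20482857e-01 9.47254269e-01 2.96771699e-04]
clock: 0.98
tcp_pos: [384.4, 224.8, 245.4]
tool_rot: [0.105, 0.699, -0.699, -0.105]
wrist_force: [1.1, 1.1, 1.6]
gripper_width: 30.3
```

```bash
python3 -m pendant '[[-0.031,0,0.022,0],[-0.031,0,0.022,0],[-0.031,0,0.022,0],[-0.031,0,0.022,0],[-0.031,0,0.022,0],[-0.031,0,0.022,0],[-0.031,0,0.022,0],[-0.031,0,0.022,0]]'
python3 -m pendant '[[0,0,0,0.112],[0,0,0,0.112],[0,0,0,0.112],[0,0,0,0.112],[0,0,0,0.112],[0,0,0,0.112],[0,0,0,0.112],[0,0,0,0.112],[0,0,0,0.112],[0,0,0,0.112]]'
python3 -m pendant '[[0,0,0,0],[0,0,0,0]]'
python3 - <<'E'
from h import *
s,R=tool();print(R.round(3)[:,0]);i=camera_info("wrist");im=camera("wrist")[:,:,::-1]
np.save("w1.npy",i,allow_pickle=True)
cv2.imwrite("pics/w1.png",im)
E
```

```text
clock: 1.65
tcp_pos: [569.8, -16.6, 245.0]
tool_rot: [0.106, 0.699, -0.699, -0.106]
wrist_force: [0.8, 1.2, 0.3]
gripper_width: 30.3
clock: 2.48
tcp_pos: [568.9, -14.7, 244.9]
tool_rot: [-0.462, -0.535, 0.535, 0.462]
wrist_force: [0.3, -0.8, 0.2]
gripper_width: 29.9
clock: 2.65
tcp_pos: [568.9, -14.7, 245.0]
tool_rot: [-0.46, -0.537, 0.537, 0.46]
wrist_force: [0.3, 1.0, -0.1]
gripper_width: 30.2
[-0.154  0.988 -0.   ]
```

View pics/w1.png

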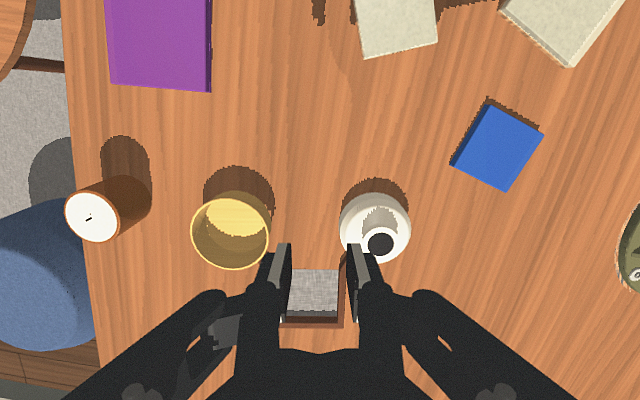

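Wrist view: bowl at (230,232), vase at (375,228), holder pad at (313,290) between the fingers, coaster cut off at (395,25). I'll back up 130 mm so the coaster and the gap are both in view.

```bash
python3 -m pendant '[[-0.0325,0,0,0],[-0.0325,0,0,0],[-0.0325,0,0,0],[-0.0325,0,0,0],[0,0,0,0],[0,0,0,0]]'
python3 - <<'E'
from h import *
s,R=tool();print(R.round(3)[:,0]);i=camera_info("wrist");im=camera("wrist")[:,:,::-1]
np.save("w2.npy",i,allow_pickle=True)
cv2.imwrite("pics/w2.png",im)
E
```

```text
clock: 3.2
tcp_pos: [588.4, -144.8, 244.7]
tool_rot: [-0.461, -0.536, 0.536, 0.461]
wrist_force: [-0.5, 0.8, 1.2]
gripper_width: 30.3
[-0.15   0.989  0.   ]
```

View pics/w2.png

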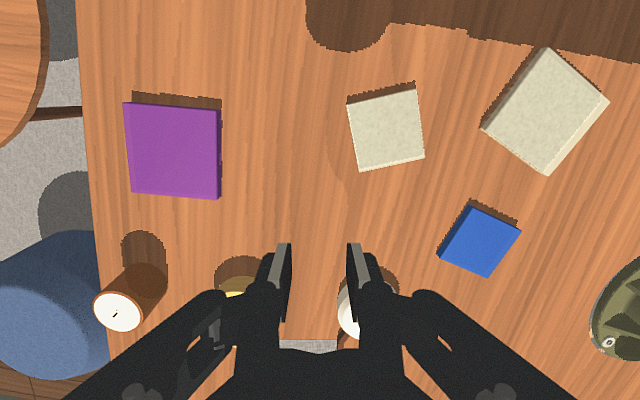

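Run:
```python
from h import *
# coaster in w2
im=cv2.imread("pics/w2.png");i=np.load("w2.npy",allow_pickle=True).item()
hsv=cv2.cvtColor(im,cv2.COLOR_BGR2HSV)
m=((hsv[:,:,1]<75)&(hsv[:,:,2]>120)).astype(np.uint8)*255
m[:, :320]=0;m[:,450:]=0;m[200:]=0
c=max(cv2.findContours(m,cv2.RETR_EXTERNAL,cv2.CHAIN_APPROX_NONE)[0],key=cv2.contourArea)
W=ray(i,c[:,0,:],14); p,sz,a=cv2.minAreaRect(np.float32(W));print("coaster",p,sz,a)
a4=cv2.approxPolyDP(c,6,True)[:,0];print(a4.tolist(),ray(i,a4,14).round(1).tolist())
# bowl, vase in w1
im=cv2.imread("pics/w1.png");i=np.load("w1.npy",allow_pickle=True).item()
hsv=cv2.cvtColor(im,cv2.COLOR_BGR2HSV)
cv2.imwrite("pics/w1z.png",cv2.resize(im[150:345,170:430],None,fx=3,fy=3,interpolation=cv2.INTER_CUBIC))
```

```text
coaster (514.5114135742188, -200.63247680664062) (83.46397399902344, 83.85075378417969) 21.597244262695312
[[415, 89], [346, 105], [359, 171], [424, 157]] [[492.0, -253.3], [567.9, -223.4], [537.7, -147.9], [461.2, -177.5]]
```

View pics/w1z.png

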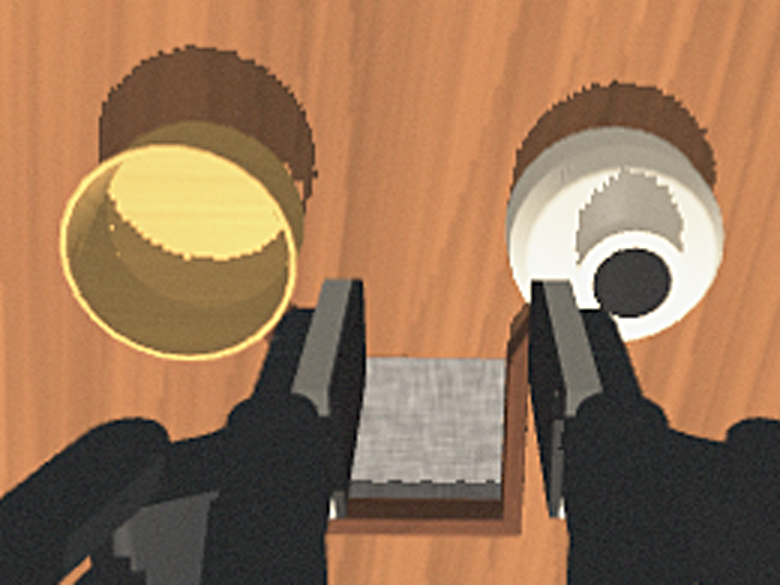

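View pics/side0z.png

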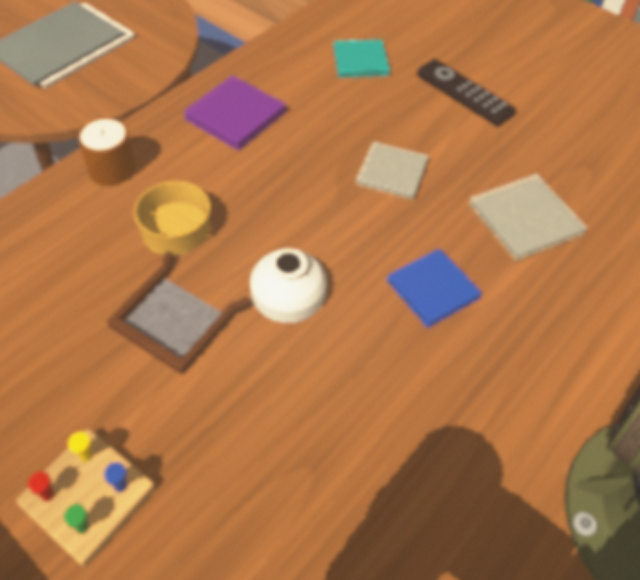

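Run:
```python
from h import *
i=np.load("w1.npy",allow_pickle=True).item()
f=lambda l:np.array(l)/3+np.array([170,150])-1/3
# bowl rim outer points
rim=f([(60,240),(80,182),(130,150),(190,143),(250,172),(285,215),(298,262),(285,310),(255,343),(190,360),(130,340),(85,300)])
W=ray(i,rim,42)
def circ(W):
    A=np.c_[2*W,np.ones(len(W))];x=np.linalg.lstsq(A,(W**2).sum(1),rcond=None)[0];return x[:2],np.sqrt(x[2]+x[:2]@x[:2])
b=circ(W);print("bowl",b)
mouth=f([(593,285),(600,262),(632,246),(660,258),(673,280),(665,305),(635,319),(603,306)])
v=circ(ray(i,mouth,60));print("vase",v)
d=b[0]-v[0];print(np.linalg.norm(d),np.degrees(np.arctan2(d[1],d[0])),"mid",(b[0]+v[0])/2)
u=d/np.linalg.norm(d);x=np.array([-u[1],u[0]]);print("holder pred",(b[0]+v[0])/2+115*x)
print("pad right edge",ray(i,f([(505,362),(503,482)]),0))
print("pad mouth edge",ray(i,f([(368,357),(503,359)]),0))
print("endrail inner top",ray(i,f([(350,516),(500,517)]),16), "outer top",ray(i,f([(335,531),(515,531)]),16))
print("endrail inner bottom",ray(i,f([(352,498),(500,498)]),0))
# top cam
it=camera_info("top")
im=cv2.imread("pics/top0.png");hsv=cv2.cvtColor(im,cv2.COLOR_BGR2HSV)
m=((hsv[:,:,1]<110)&(hsv[:,:,2]>110)).astype(np.uint8)*255;mm=np.zeros_like(m);mm[188:222,250:284]=m[188:222,250:284]
mm=cv2.morphologyEx(mm,cv2.MORPH_OPEN,np.ones((5,5)))
c=max(cv2.findContours(mm,cv2.RETR_EXTERNAL,cv2.CHAIN_APPROX_NONE)[0],key=cv2.contourArea)
print(cv2.minAreaRect(np.float32(ray(it,c[:,0],0))))
```

```text
bowl (array([666.49815323,  80.54933594]), np.float64(49.264579489880816))
vase (array([483.30656403,  55.81315335]), np.float64(15.990906954165595))
184.8540967365417 7.690081286952295 mid [574.90235863  68.18124464]
holder pred [559.51367616 182.14697832]
pad right edge [[516.86531568 136.03102201]
 [505.2631127  206.98229833]]
pad mouth edge [[583.40564166 143.46165179]
 [518.12812415 134.50932741]]
endrail inner top [[580.94089852 226.55734083]
 [506.2449048  215.60220626]] outer top [[587.36824788 237.21939637]
 [497.17357344 223.21891451]]
endrail inner bottom [[581.22110822 229.12297179]
 [505.01495961 217.30287032]]
((559.169921875, 176.1652069091797), (99.56520080566406, 75.1546401977539), 7.596500396728516)
```

Fit: gap at (575,68), push heading about 98.0°, holder at (559.5,182), coaster at (514.5,-200.6) turned 21.6°. That puts it 258 mm short of the gap and 97 mm to the vase side. I'll push it sideways onto the gap line first and square it up, then push it straight in.

```bash
python3 -m pendant '[[-0.0152,0,0.0383,0],[-0.0152,0,0.0383,0],[-0.0152,0,0.0383,0],[-0.0152,0,0.0383,0],[0,0,0,0.121],[0,0,0,0.121],[0,0,0,0.121],[0,0,0,0.121],[0,0,0,0.121],[0,0,0,0.121]]' 0.05
python3 -m pendant '[[0,0,0,0.121],[0,0,0,0.121],[0,0,0,0.121],[0,0,0,0.121],[0,0,0,0.121],[0,0.035,0,0],[0,0.035,0,0],[0,0.035,0,0],[0,0,0,0],[0,0,0,0]]'
python3 - <<'E'
from h import *
s,R=tool();print(s['tcp_pos'],R.round(3)[:,0],np.degrees(np.arctan2(R[1,0],R[0,0])))
t=s['tcp_pos'][:2];x=R[:2,0];z=R[:2,2]
c=np.array([514.5,-200.6]);print("coaster in tool x,z",(c-t)@x,(c-t)@z)
cv2.imwrite("pics/w3.png",camera("wrist")[:,:,::-1])
E
```

```text
clock: 4.08
tcp_pos: [446.4, -225.3, 245.6]
tool_rot: [0.622, 0.337, -0.337, -0.622]
wrist_force: [0.2, -0.1, -0.3]
gripper_width: 50.1
clock: 4.92
tcp_pos: [445.6, -225.7, 139.8]
tool_rot: [-0.693, -0.137, 0.139, 0.694]
wrist_force: [0.0, 0.4, 2.0]
gripper_width: 50.0
[ 445.59666074 -225.70923767  139.80218249] [ 0.924  0.383 -0.003] 22.52395811775594
coaster in tool x,z 73.26564731172647 -3.2007155711911928
```

View pics/w3.png

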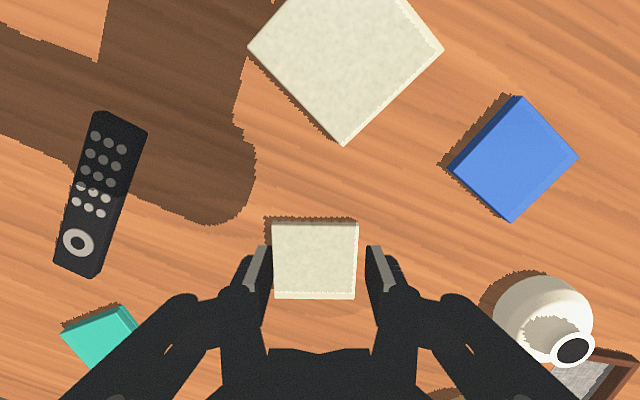

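The coaster lies square ahead of the fingers, at (272-358, 222-299). I'll shift -3 mm in z and go down to about z 18.

```bash
python3 -m pendant '[[0,0.035,-0.003,0.016],[0,0.035,0,0],[0,0.03,0,0],[0,0.014,0,0],[0,0.007,0,0],[0,0,0,0]]'
python3 - <<'E'
from h import *
cv2.imwrite("pics/w4.png",camera("wrist")[:,:,::-1])
E
```

```text
clock: 5.47
tcp_pos: [448.4, -229.3, 20.6]
tool_rot: [0.695, 0.132, -0.132, -0.694]
wrist_force: [-0.0, 0.8, 1.1]
gripper_width: 50.3
```

View pics/w4.png

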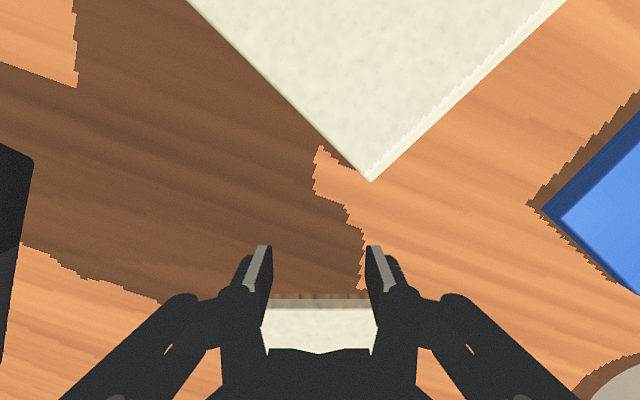

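```bash
python3 -m pendant '[[0,0.003,0,0],[0,0,0,0]]'
python3 -m pendant '[[0,0.0015,0,0],[0,0,0,0]]'
python3 -m pendant '[[0.006,0,0,0],[0.006,0,0,0],[0.005,0,0,0],[0.004,0,0,0],[0,0,0,0]]'
python3 - <<'E'
from h import *
s,R=tool();print(np.degrees(np.arctan2(R[1,0],R[0,0])))
cv2.imwrite("pics/w5.png",camera("wrist")[:,:,::-1])
E
```

```text
clock: 5.68
tcp_pos: [448.7, -229.3, 18.2]
tool_rot: [0.695, 0.133, -0.131, -0.694]
wrist_force: [0.4, 1.2, -0.1]
gripper_width: 50.1
clock: 5.85
tcp_pos: [447.8, -229.2, 15.5]
tool_rot: [0.695, 0.132, -0.131, -0.695]
wrist_force: [-0.2, 0.1, -0.0]
gripper_width: 50.3
clock: 6.27
tcp_pos: [467.6, -221.3, 14.8]
tool_rot: [0.695, 0.132, -0.132, -0.695]
wrist_force: [-0.3, 0.2, 1.3]
gripper_width: 49.9
21.504814862458236
```

View pics/w5.png

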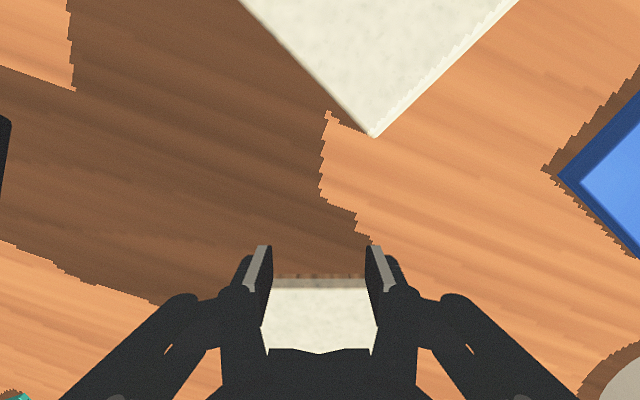

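Run:
```python
from h import *
s,R=tool();i=camera_info("wrist");t=s['tcp_pos']
for r in (275,280,285,290):
    w=ray(i,[(320,r)],14)[0];w0=ray(i,[(320,r)],0)[0]
    print(r,(np.r_[w,14]-t)@R[:,0],(np.r_[w0,0]-t)@R[:,0])
for x in(-11,11):
  for y in (-5,0,6,10,14): print(x,y,proj(i,t+R@np.array([x,y,25])).round(0),proj(i,t+R@np.array([x,y,-25])).round(0))
im=cv2.imread("pics/w5.png");cv2.imwrite("pics/w5z.png",cv2.resize(im[225:365,210:430],None,fx=3.5,fy=3.5,interpolation=cv2.INTER_CUBIC))
cv2.imwrite("pics/s5.png",camera("side")[:,:,::-1])
cv2.imwrite("pics/t5.png",camera("top")[:,:,::-1])
```

```text
275 3.03389771203305 12.251352696760108
280 6.0187732334139366 15.56085476709582
285 9.045810708842803 18.91710420535754
290 12.116149532599831 22.321364323097747
-11 -5 [[368. 256.]] [[263. 256.]]
-11 0 [[367. 251.]] [[265. 251.]]
-11 6 [[365. 245.]] [[267. 245.]]
-11 10 [[364. 242.]] [[268. 242.]]
-11 14 [[363. 238.]] [[269. 238.]]
11 -5 [[366. 295.]] [[266. 295.]]
11 0 [[364. 289.]] [[268. 289.]]
11 6 [[363. 282.]] [[269. 282.]]
11 10 [[362. 278.]] [[271. 278.]]
11 14 [[361. 274.]] [[272. 274.]]
```

View pics/w5z.png

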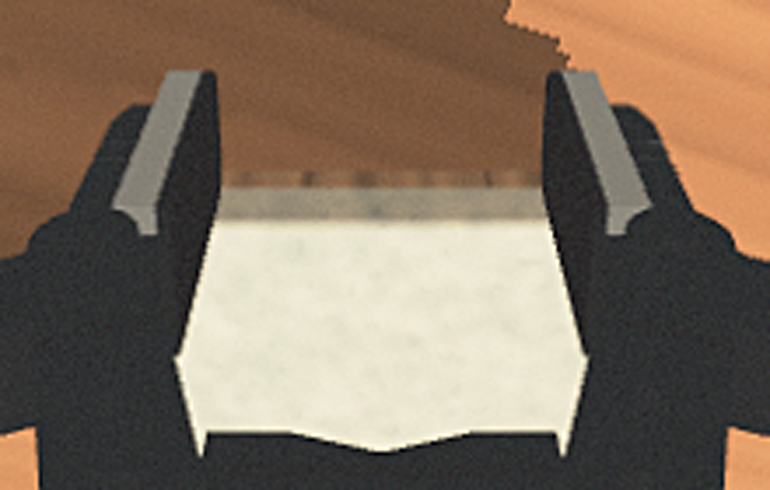

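View pics/s5.png

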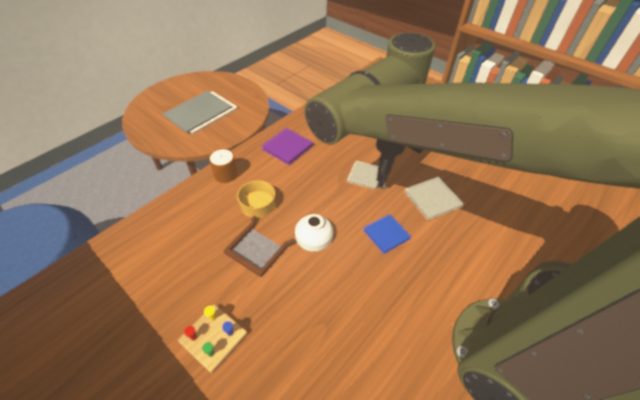

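The coaster's rear edge is at tool x ≈ 10.5, so contact is about to be made. The tips sit roughly 6-8 mm ahead of the TCP at this opening, so they are a bit high. I'll lower 4 mm, then do the curved push.

```bash
python3 -m pendant '[[-0.003,0,0,0],[0,0.004,0,0],[0,0,0,0],[0.003,0,0,0],[0,0,0,0]]'
python3 -m pendant '[[0.006,0,0,0.014],[0.006,0,0,0.015],[0.006,0,0,0.015],[0.006,0,0,0.015],[0.006,0,0,0.015],[0.006,0,0,0.015],[0.006,0,0,0.015],[0.006,0,0,0.015]]'
python3 - <<'E'
from h import *
s,R=tool();print(np.degrees(np.arctan2(R[1,0],R[0,0])))
cv2.imwrite("pics/w6.png",camera("wrist")[:,:,::-1])
E
```

```text
clock: 6.83
tcp_pos: [467.0, -221.7, 11.1]
tool_rot: [0.695, 0.132, -0.132, -0.695]
wrist_force: [-0.8, -1.1, 3.5]
gripper_width: 50.0
clock: 7.5
tcp_pos: [511.4, -206.9, 11.1]
tool_rot: [0.702, 0.089, -0.091, -0.701]
wrist_force: [-7.5, -1.8, 8.4]
gripper_width: 50.0
14.592121158982048
```

View pics/w6.png

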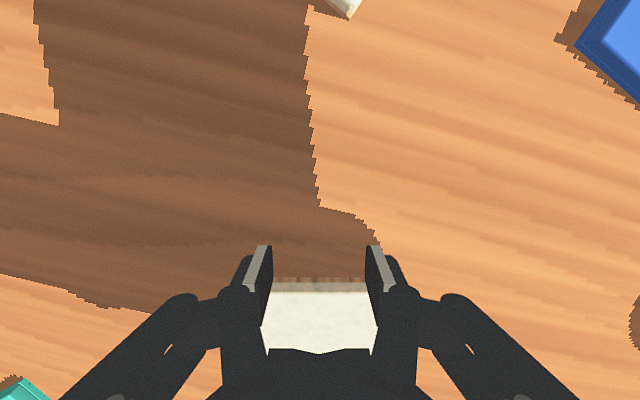

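```bash
python3 -m pendant '[[0.006,-0.0015,0.0004,0.014],[0.006,0,0.0004,0.014],[0.006,0,0.0004,0.014],[0.006,0,0.0004,0.015],[0.006,0,0.0004,0.015],[0.006,0,0.0004,0.015],[0.006,0,0.0004,0.015],[0.005,0,0.0004,0.014],[0,0,0,0]]'
python3 -m pendant '[[-0.02,0,0,0],[-0.03,0,0,0],[-0.03,-0.025,0,0],[0,-0.04,0,0],[0,-0.04,0,0],[0,-0.04,0,0],[0,-0.04,0,0],[0,0,0,0]]' 0.03
python3 - <<'E'
from h import *
s,R=tool();print(np.degrees(np.arctan2(R[1,0],R[0,0])));i=camera_info("wrist")
im=camera("wrist")[:,:,::-1];cv2.imwrite("pics/w7.png",im);np.save("w7.npy",i,allow_pickle=True)
E
```

```text
clock: 8.3
tcp_pos: [558.8, -193.2, 12.4]
tool_rot: [0.705, 0.049, -0.049, -0.705]
wrist_force: [-0.5, -0.0, -0.4]
gripper_width: 50.4
clock: 8.97
tcp_pos: [481.5, -206.2, 208.0]
tool_rot: [0.707, 0.055, -0.044, -0.703]
wrist_force: [-0.0, -0.5, 1.1]
gripper_width: 29.6
8.01248078310754
```

View pics/w7.png

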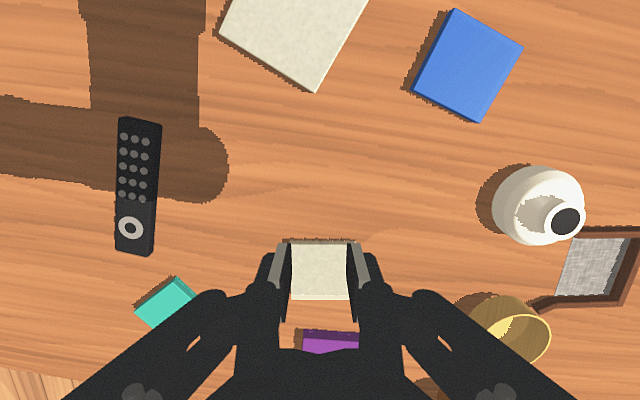

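The coaster sits at (290-355, 240-300), square with the hand. I'll swing round behind it to the 98° heading and re-measure.

```bash
python3 -m pendant '[[0.0326,0,-0.0177,0],[0.0326,0,-0.0177,0],[0.0326,0,-0.0177,0],[0.0326,0,-0.0177,0],[0,0,0,-0.121],[0,0,0,-0.121],[0,0,0,-0.121],[0,0,0,-0.121],[0,0,0,-0.121],[0,0,0,-0.121]]'
python3 -m pendant '[[0,0,0,-0.121],[0,0,0,-0.121],[0,0,0,-0.121],[0,0,0,-0.121],[0,0,0,-0.121],[0,0,0,-0.121],[0,0,0,-0.121],[0,0,0,0],[0,0,0,0]]'
cat > cs.py <<'E'
from h import *
import sys
def coaster(im,i,box):
    hsv=cv2.cvtColor(im,cv2.COLOR_BGR2HSV)
    m=((hsv[:,:,1]<75)&(hsv[:,:,2]>120)).astype(np.uint8)*255
    k=np.zeros_like(m);x0,x1,y0,y1=box;k[y0:y1,x0:x1]=m[y0:y1,x0:x1]
    c=max(cv2.findContours(k,cv2.RETR_EXTERNAL,cv2.CHAIN_APPROX_NONE)[0],key=cv2.contourArea)
    return cv2.minAreaRect(np.float32(ray(i,c[:,0],14)))
def hf(p,H=np.array([559.5,182.]),a=98.0):
    a=np.radians(a);d=np.array(p)-H;return d@[np.cos(a),np.sin(a)],d@[-np.sin(a),np.cos(a)]
E
python3 - <<'E'
from cs import *
s,R=tool();print(np.degrees(np.arctan2(R[1,0],R[0,0])),"tcp hf",hf(s['tcp_pos'][:2]))
i=camera_info("wrist");im=camera("wrist")[:,:,::-1].copy();cv2.imwrite("pics/w8.png",im);np.save("w8.npy",i,allow_pickle=True)
it=camera_info("top");cv2.imwrite("pics/t8.png",camera("top")[:,:,::-1])
E
```

```text
clock: 9.85
tcp_pos: [617.7, -256.5, 196.5]
tool_rot: [-0.641, -0.298, 0.299, 0.641]
wrist_force: [-0.2, -0.8, 0.3]
gripper_width: 29.6
clock: 10.6
tcp_pos: [617.5, -256.5, 196.8]
tool_rot: [-0.464, -0.533, 0.533, 0.464]
wrist_force: [-0.6, 0.6, -0.5]
gripper_width: 30.0
97.9280446989438 tcp hf (np.float64(-442.32679190295437), np.float64(3.554962720888021))
```

View pics/w8.png

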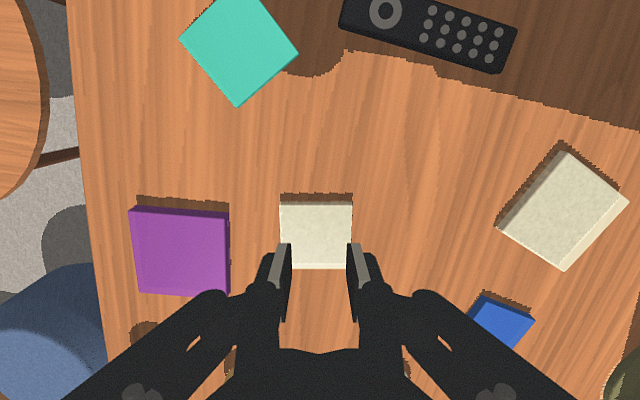

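View pics/t8.png

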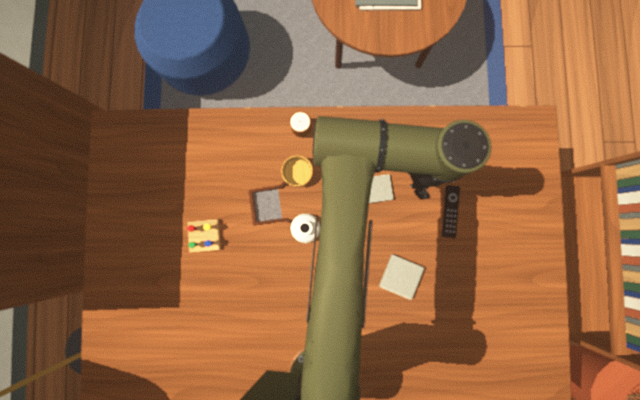

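Run:
```python
from cs import *
i=np.load("w8.npy",allow_pickle=True).item();im=cv2.imread("pics/w8.png")
r=coaster(im,i,(260,370,180,290));print(r,hf(r[0]))
p=ray(i,[(279.5,201.5),(352.5,201),(349,245),(282,245)],14)
for q in p: print(q.round(1),np.round(hf(q),1))
i=np.load("w7.npy",allow_pickle=True).item();im=cv2.imread("pics/w7.png")
r=coaster(im,i,(260,370,225,305));print("w7",r,hf(r[0]))
```

```text
((612.9873046875, -185.11221313476562), (85.56555938720703, 85.27867889404297), 7.8668389320373535) (np.float64(-370.98349636776334), np.float64(-1.8746248128047966))
[ 657.3 -222.6] [-414.3  -40.6]
[ 576.3 -234.4] [-414.7   41.3]
[ 570.7 -179.5] [-359.6   39.2]
[ 649.2 -168.7] [-359.8  -40.1]
w7 ((606.7140502929688, -174.37757873535156), (86.44775390625, 101.6708984375), 8.212037086486816) (np.float64(-359.48026242521047), np.float64(2.84360634415318))
```

The coaster is centred on the line within about 1 mm, at x_h ≈ -371, and square within about 0.2°. I'll shift the hand -3.5 mm and go down to TCP z ≈ 18.

```bash
python3 -m pendant '[[0,0.04,-0.0035,0],[0,0.04,0,0],[0,0.04,0,0],[0,0.035,0,0],[0,0.02,0,0],[0,0.004,0,0],[0,0,0,0],[0,0,0,0]]'
python3 - <<'E'
from cs import *
s,R=tool();print(np.degrees(np.arctan2(R[1,0],R[0,0])),"tcp hf",hf(s['tcp_pos'][:2]))
i=camera_info("wrist");im=camera("wrist")[:,:,::-1].copy();cv2.imwrite("pics/w9.png",im);np.save("w9.npy",i,allow_pickle=True)
for px in [(300,290),(340,290),(300,300),(340,300)]: 
    q=np.r_[ray(i,[px],14)[0],14]-s['tcp_pos'];print(px,(q@R).round(1))
E
```

```text
clock: 11.37
tcp_pos: [621.5, -256.3, 19.3]
tool_rot: [0.464, 0.534, -0.534, -0.463]
wrist_force: [0.6, -0.8, 0.6]
gripper_width: 29.8
98.0788918742272 tcp hf (np.float64(-442.63603388247867), np.float64(-0.36514240636413575))
(300, 290) [ 16.4   5.3 -10.4]
(340, 290) [16.4  5.3 11.2]
(300, 300) [ 22.9   5.3 -10.5]
(340, 300) [22.9  5.3 11.3]
```

View pics/w9.png

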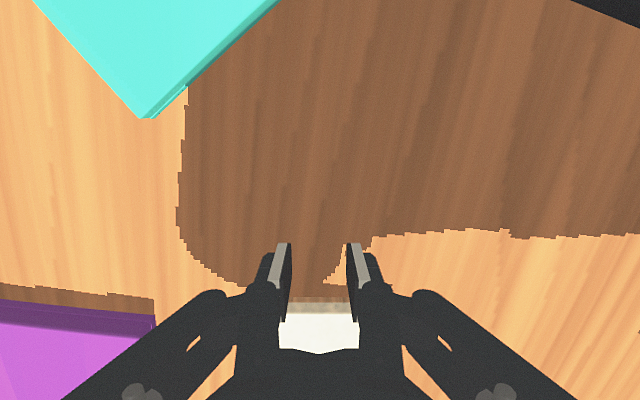

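```bash
python3 -m pendant '[[0,0.0025,0.0003,0],[0,0,0,0],[0.008,0,0,0],[0.005,0,0,0],[0.005,0,0,0],[0.005,0,0,0],[0.006,0,0,0],[0.006,0,0,0],[0.006,0,0,0]]'
python3 - <<'E'
from cs import *
s,R=tool();print(np.degrees(np.arctan2(R[1,0],R[0,0])),"tcp hf",hf(s['tcp_pos'][:2]))
i=camera_info("wrist");im=camera("wrist")[:,:,::-1].copy();cv2.imwrite("pics/w10.png",im[200:,160:480])
E
```

```text
clock: 12.17
tcp_pos: [614.9, -215.1, 16.1]
tool_rot: [-0.463, -0.534, 0.534, 0.463]
wrist_force: [-0.5, -2.5, 0.1]
gripper_width: 29.9
98.13937631105948 tcp hf (np.float64(-400.98487548844287), np.float64(0.383896074093137))
```

View pics/w10.png

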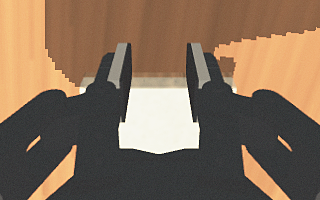

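Contact is good, the edge is flush and there is no table force. On with the push toward the gap.

```bash
python3 -m pendant '[[0.007,0,0,0],[0.007,0,0,0],[0.007,0,0,0],[0.007,0,0,0],[0.007,0,0,0],[0.007,0,0,0],[0.007,0,0,0],[0.007,0,0,0],[0.007,0,0,0],[0.005,0,0,0]]'
python3 -m pendant '[[0.007,0,0,0],[0.007,0,0,0],[0.007,0,0,0],[0.007,0,0,0],[0.007,0,0,0],[0.006,0,0,0],[0.004,0,0,0],[0,0,0,0]]'
python3 -m pendant '[[-0.02,0,0,0],[-0.04,-0.01,0,0],[-0.02,-0.035,0,0],[0,-0.04,0,0],[0,-0.04,0,0],[0,-0.04,0,0],[0,0,0,0],[0,0,0,0]]'
python3 - <<'E'
from cs import *
s,R=tool();print(np.degrees(np.arctan2(R[1,0],R[0,0])),"tcp hf",hf(s['tcp_pos'][:2]))
i=camera_info("wrist");im=camera("wrist")[:,:,::-1].copy();cv2.imwrite("pics/w11.png",im);np.save("w11.npy",i,allow_pickle=True)
r=coaster(im,i,(250,380,150,300));print(r,hf(r[0]))
E
```

```text
clock: 13.05
tcp_pos: [605.2, -147.4, 16.0]
tool_rot: [-0.463, -0.534, 0.534, 0.463]
wrist_force: [0.2, -3.6, 2.5]
gripper_width: 30.4
clock: 13.72
tcp_pos: [598.6, -102.4, 15.5]
tool_rot: [0.463, 0.535, -0.534, -0.463]
wrist_force: [0.4, 0.7, -0.6]
gripper_width: 30.0
clock: 14.38
tcp_pos: [611.4, -182.4, 183.6]
tool_rot: [0.464, 0.536, -0.533, -0.462]
wrist_force: [0.6, -0.4, -1.0]
gripper_width: 30.2
98.14712071218702 tcp hf (np.float64(-368.11158594328174), np.float64(-0.6581689490878517))
((595.9837646484375, -64.48196411132812), (74.28533935546875, 60.83772659301758), 8.32304573059082) (np.float64(-249.1607772409742), np.float64(-1.825047882729109))
```

View pics/w11.png

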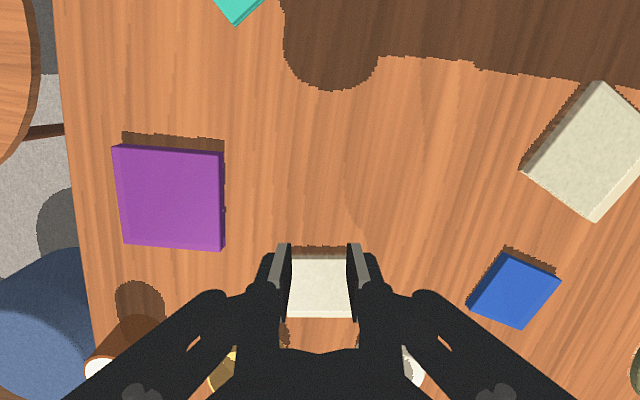

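```bash
python3 -m pendant '[[0.035,-0.02,0,0],[0.035,-0.02,0,0],[0.035,-0.02,0,0],[0,0,0,0],[0,0,0,0],[0,0,0,0]]' 0.06
python3 - <<'E'
from cs import *
s,R=tool();print(np.degrees(np.arctan2(R[1,0],R[0,0])),"tcp hf",hf(s['tcp_pos'][:2]))
i=camera_info("wrist");im=camera("wrist")[:,:,::-1].copy();cv2.imwrite("pics/w12.png",im);np.save("w12.npy",i,allow_pickle=True)
r=coaster(im,i,(250,380,150,300));print(r,hf(r[0]))
cv2.imwrite("pics/w12z.png",cv2.resize(im[150:345,170:430],None,fx=3,fy=3,interpolation=cv2.INTER_CUBIC))
E
```

```text
clock: 14.93
tcp_pos: [594.8, -78.3, 238.5]
tool_rot: [-0.462, -0.534, 0.535, 0.464]
wrist_force: [-0.3, -0.9, -1.6]
gripper_width: 60.4
98.19221752834474 tcp hf (np.float64(-262.6829474105631), np.float64(1.2297371420118424))
((591.9180908203125, -49.222660064697266), (82.95002746582031, 84.2894058227539), 8.114533424377441) (np.float64(-233.4841432582243), np.float64(0.07737442451929866))
```

View pics/w12z.png

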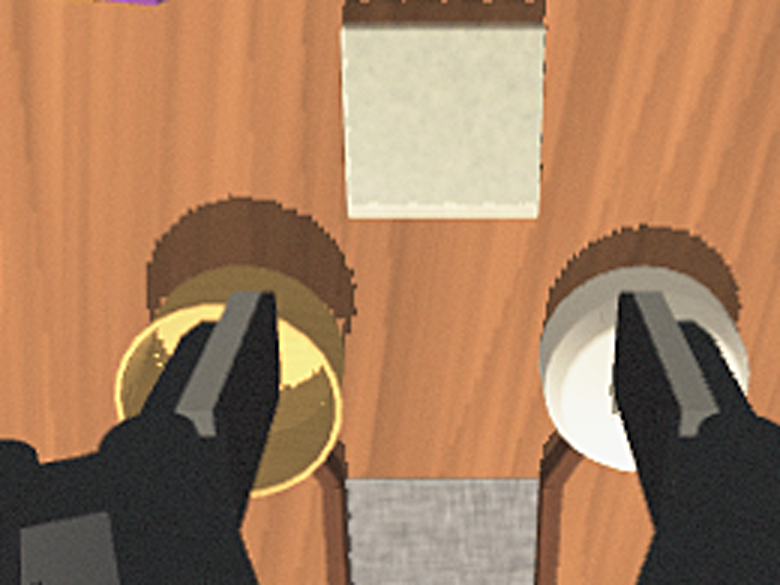

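Run:
```python
from cs import *
i=np.load("w12.npy",allow_pickle=True).item()
f=lambda l:np.array(l)/3+np.array([170,150])-1/3
for n,p,z in [("vase L",(541,370),26),("bowl R",(345,350),20),("padR",(538,490),0),("padR",(538,570),0),("padL",(349,490),0),("padL",(351,570),0),("padmouthL",(352,479),0),("padmouthR",(535,479),0),("coRL",(342,27),14),("coRR",(545,25),14),("coFL",(349,207),14),("coFR",(539,207),14),
 ("railR inner top",(541,470),16),("railL inner top",(344,470),16)]:
    q=ray(i,[f(p)],z)[0];print(n,np.round(hf(q),1))
```

```text
vase L [-122.    44.3]
bowl R [-128.6  -43.9]
padR [-33.8  49. ]
padR [18.8 51.1]
padL [-33.8 -47.5]
padL [ 18.7 -48.3]
padmouthL [-40.7 -45.7]
padmouthR [-40.7  47.2]
coRL [-274.7  -40.7]
coRR [-275.7   41.4]
coFL [-196.   -40.4]
coFR [-196.1   41.9]
railR inner top [-59.2  47.9]
railL inner top [-59.2 -47.4]
```

Run:
```python
from cs import *
s,R=tool();i=camera_info("wrist");C=-i['R'].T@i['t']
K,D=KD(i)
for px in [(205,292),(190,300),(225,290),(262,258),(100,375),(60,400),(270,320)]:
    u=cv2.undistortPoints(np.float64([[px]]),K,D)[0,0];d=R.T@(i['R'].T@np.r_[u,1]);c=R.T@(C-s['tcp_pos'])
    for x in(-14,0,): print(px,x,(c+d*(x-c[0])/d[0]).round(0))
```

```text
(205, 292) -14 [-14. -38. -42.]
(205, 292) 0 [  0. -19. -51.]
(190, 300) -14 [-14. -42. -46.]
(190, 300) 0 [  0. -25. -55.]
(225, 290) -14 [-14. -37. -35.]
(225, 290) 0 [  0. -17. -42.]
(262, 258) -14 [-14. -13. -26.]
(262, 258) 0 [  0.  11. -31.]
(100, 375) -14 [-14. -73. -57.]
(100, 375) 0 [  0. -62. -69.]
(60, 400) -14 [-14. -81. -62.]
(60, 400) 0 [  0. -71. -75.]
(270, 320) -14 [-14. -52. -16.]
(270, 320) 0 [  0. -36. -19.]
```

The knuckles would be about 42-55 mm off-centre at 36-54 mm height with a 30 mm opening, which could hit the bowl rim. I'll nearly shut the fingers for the gap passage.

```bash
python3 -m pendant '[[-0.02,0,-0.001,0],[-0.02,0,0,0],[0,0.04,0,0],[0,0.04,0,0],[0,0,0,0],[0,0,0,0],[0,0,0,0],[0,0,0,0]]' 0.004
python3 - <<'E'
from cs import *
s,R=tool();print(np.degrees(np.arctan2(R[1,0],R[0,0])),"tcp hf",hf(s['tcp_pos'][:2]))
i=camera_info("wrist");im=camera("wrist")[:,:,::-1].copy();cv2.imwrite("pics/w13.png",im);np.save("w13.npy",i,allow_pickle=True)
E
```

```text
clock: 15.65
tcp_pos: [603.3, -118.8, 164.2]
tool_rot: [0.465, 0.535, -0.533, -0.462]
wrist_force: [-0.1, 0.4, 0.8]
gripper_width: 4.7
98.1319814784909 tcp hf (np.float64(-304.01710028684784), np.float64(-1.534861755155113))
```

View pics/w13.png

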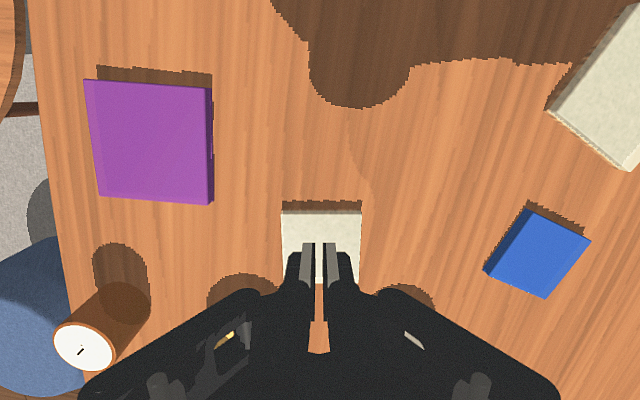

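```bash
python3 -m pendant '[[0,0.04,0.002,0],[0,0.04,0,0],[0,0.035,0,0],[0,0.02,0,0],[0,0.009,0,0],[0,0,0,0],[0,0,0,0]]'
python3 - <<'E'
from cs import *
s,R=tool();print(np.degrees(np.arctan2(R[1,0],R[0,0])),"tcp hf",hf(s['tcp_pos'][:2]))
i=camera_info("wrist");im=camera("wrist")[:,:,::-1].copy();cv2.imwrite("pics/w14.png",im);np.save("w14.npy",i,allow_pickle=True)
E
```

```text
clock: 16.28
tcp_pos: [601.6, -118.7, 19.3]
tool_rot: [0.464, 0.535, -0.534, -0.462]
wrist_force: [0.6, -0.8, -0.3]
gripper_width: 4.3
98.16877024126649 tcp hf (np.float64(-303.60372269356617), np.float64(0.1726662734860156))
```

View pics/w14.png

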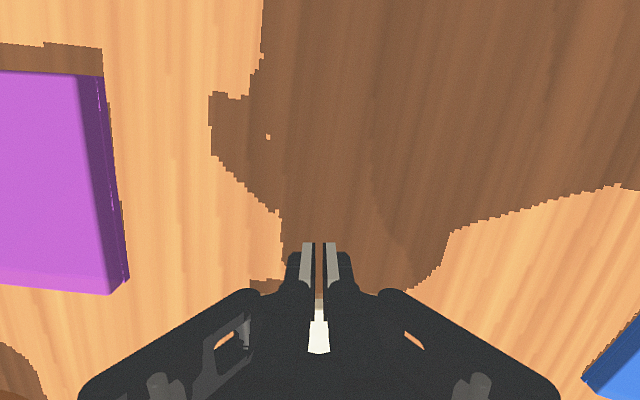

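```bash
python3 -m pendant '[[0,0.0025,0,0],[0.006,0,0,0],[0.006,0,0,0],[0.005,0,0,0],[0.005,0,0,0],[0.006,0,0,0],[0.006,0,0,0],[0.006,0,0,0],[0.006,0,0,0],[0.006,0,0,0]]'
python3 -m pendant '[[0.006,0,0,0],[0.006,0,0,0],[0.006,0,0,0],[0.006,0,0,0],[0.005,0,0,0],[0.003,0,0,0],[0,0,0,0]]'
python3 - <<'E'
from cs import *
s,R=tool();print(np.degrees(np.arctan2(R[1,0],R[0,0])),"tcp hf",hf(s['tcp_pos'][:2]),s['wrist_force'])
i=camera_info("wrist");im=camera("wrist")[:,:,::-1].copy();cv2.imwrite("pics/w15.png",im);np.save("w15.npy",i,allow_pickle=True)
cv2.imwrite("pics/s15.png",camera("side")[:,:,::-1])
E
```

```text
clock: 17.17
tcp_pos: [592.9, -66.8, 14.8]
tool_rot: [0.464, 0.534, -0.534, -0.463]
wrist_force: [0.9, -2.7, 4.1]
gripper_width: 4.1
clock: 17.75
tcp_pos: [588.0, -34.5, 14.3]
tool_rot: [0.463, 0.535, -0.534, -0.463]
wrist_force: [-1.6, -0.3, 4.3]
gripper_width: 4.0
98.18003820730414 tcp hf (np.float64(-218.39200441391813), np.float64(1.8863365138746815)) [-1.64980452 -0.30356129  4.26442098]
```

View pics/w15.png

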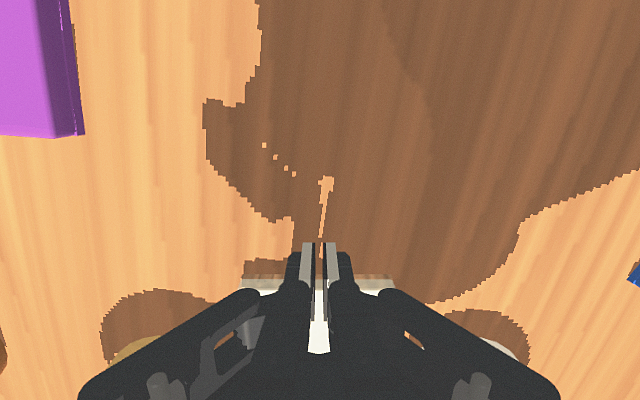

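View pics/s15.png

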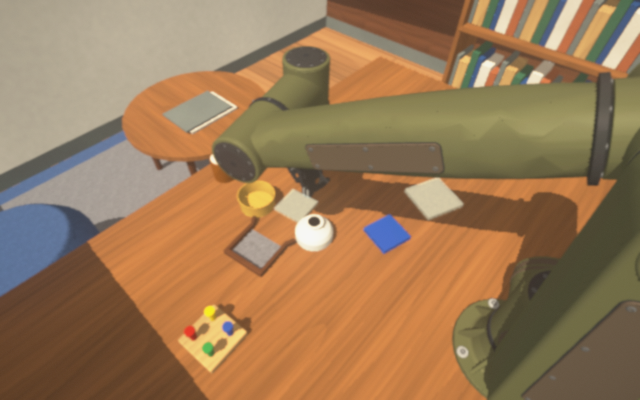

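Run:
```python
from cs import *
im=cv2.imread("pics/w15.png");cv2.imwrite("pics/w15z.png",cv2.resize(im[240:400,90:550],None,fx=1.7,fy=1.7,interpolation=cv2.INTER_CUBIC))
cv2.imwrite("pics/w15y.png",cv2.resize(im[255:315,220:420],None,fx=4,fy=4,interpolation=cv2.INTER_CUBIC))
```

```text
(no output)
```

View pics/w15y.png

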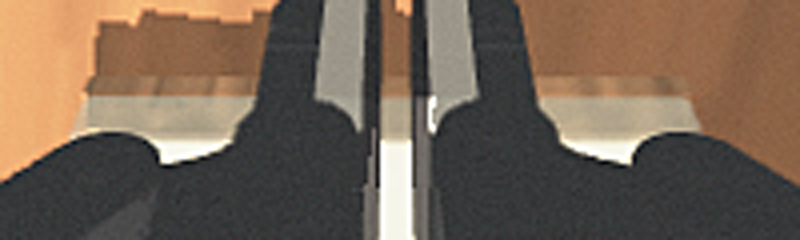

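Run:
```python
from cs import *
i=np.load("w15.npy",allow_pickle=True).item()
for p,z in [((242,278.7),4),((392.5,278.7),4),((238.7,288.7),14),((395.7,288.2),14)]: print(np.round(hf(ray(i,[p],z)[0]),1))
```

```text
[-205.5  -40.7]
[-205.7   42.3]
[-206.2  -39.9]
[-206.7   41.6]
```

Rear edge at y_h +0.8 mm and square, so it is lined up for the gap. The tip is brushing the table (fz 4), so I'll raise 2.5 mm and continue.

```bash
python3 -m pendant '[[0,-0.0025,0,0.002],[0,0,0,0],[0.005,0,-0.0002,0],[0.005,0,-0.0002,0],[0.005,0,-0.0002,0],[0.005,0,-0.0002,0],[0.005,0,-0.0002,0],[0.005,0,-0.0002,0],[0.005,0,0,0],[0.005,0,0,0]]'
python3 - <<'E'
from cs import *
s,R=tool();print(np.degrees(np.arctan2(R[1,0],R[0,0])),"tcp hf",hf(s['tcp_pos'][:2]),s['wrist_force'])
i=camera_info("wrist");im=camera("wrist")[:,:,::-1].copy();cv2.imwrite("pics/w16.png",im[200:]);np.save("w16.npy",i,allow_pickle=True)
E
```

```text
clock: 18.68
tcp_pos: [583.6, 4.9, 16.7]
tool_rot: [-0.464, -0.534, 0.534, 0.464]
wrist_force: [0.5, -1.8, -0.4]
gripper_width: 4.2
98.03078604640126 tcp hf (np.float64(-178.74989455515353), np.float64(0.7717341864254479)) [ 0.47658474 -1.76089421 -0.40965907]
```

View pics/w16.png

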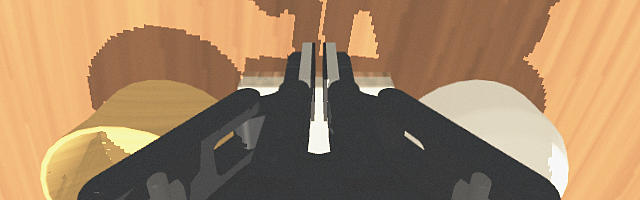

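The coaster is in the gap between bowl and vase with no side force. On I go.

```bash
python3 -m pendant '[[0.005,0,0,0],[0.005,0,0,0],[0.005,0,0,0],[0.005,0,0,0],[0.005,0,0,0],[0.005,0,0,0],[0.005,0,0,0],[0.005,0,0,0]]'
python3 - <<'E'
from cs import *
s,R=tool();print(np.degrees(np.arctan2(R[1,0],R[0,0])),"tcp hf",hf(s['tcp_pos'][:2]),s['wrist_force'])
i=camera_info("wrist");im=camera("wrist")[:,:,::-1].copy();cv2.imwrite("pics/w17.png",im[200:]);np.save("w17.npy",i,allow_pickle=True)
cv2.imwrite("pics/s17.png",cv2.resize(camera("side")[120:300,200:400,::-1],None,fx=3,fy=3,interpolation=cv2.INTER_CUBIC))
E
```

```text
clock: 19.4
tcp_pos: [578.1, 44.3, 16.9]
tool_rot: [-0.464, -0.534, 0.534, 0.464]
wrist_force: [-0.3, -2.0, -0.2]
gripper_width: 4.0
98.02358501044701 tcp hf (np.float64(-138.90542481128446), np.float64(0.6937590193053573)) [-0.29863827 -2.00396635 -0.21717886]
```

View pics/w17.png

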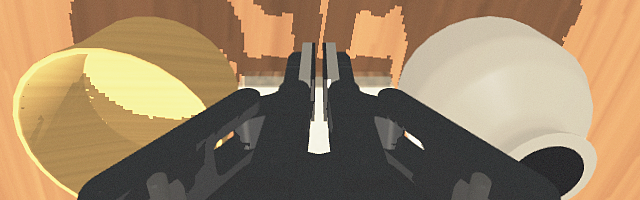

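View pics/s17.png

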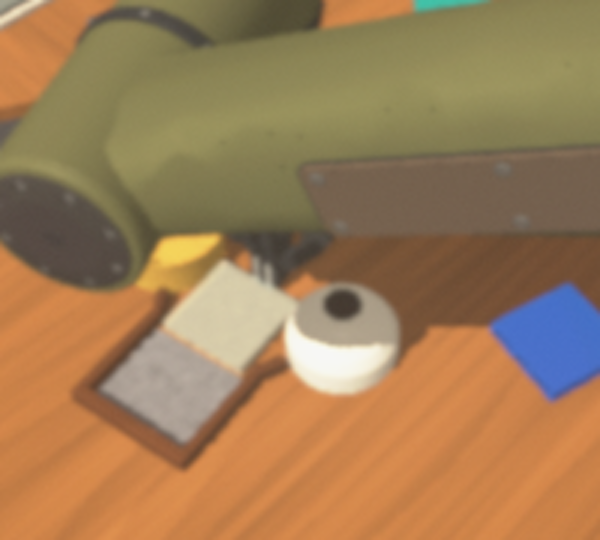

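The coaster is entering the holder mouth, centred. Continuing in small steps.

```bash
python3 -m pendant '[[0.005,0,0,0],[0.005,0,0,0],[0.005,0,0,0],[0.005,0,0,0]]'
python3 -m pendant '[[0.005,0,0,0],[0.005,0,0,0],[0.005,0,0,0],[0.005,0,0,0]]'
python3 -m pendant '[[0.005,0,0,0],[0.005,0,0,0],[0.005,0,0,0],[0.005,0,0,0]]'
python3 - <<'E'
from cs import *
s,R=tool();print(np.degrees(np.arctan2(R[1,0],R[0,0])),"tcp hf",hf(s['tcp_pos'][:2]),s['wrist_force'])
cv2.imwrite("pics/s18.png",cv2.resize(camera("side")[120:300,200:400,::-1],None,fx=3,fy=3,interpolation=cv2.INTER_CUBIC))
E
```

```text
clock: 19.83
tcp_pos: [575.3, 64.0, 16.9]
tool_rot: [-0.464, -0.534, 0.534, 0.464]
wrist_force: [0.4, -1.9, 0.8]
gripper_width: 4.2
clock: 20.17
tcp_pos: [572.6, 83.9, 16.9]
tool_rot: [-0.464, -0.534, 0.534, 0.464]
wrist_force: [0.4, -1.7, 0.3]
gripper_width: 3.8
clock: 20.5
tcp_pos: [569.7, 103.7, 16.9]
tool_rot: [-0.464, -0.534, 0.534, 0.464]
wrist_force: [0.2, -1.5, 1.3]
gripper_width: 3.8
98.0186850309843 tcp hf (np.float64(-78.9378591153548), np.float64(0.74335497693151)) [ 0.18370681 -1.53502825  1.27202403]
```

View pics/s18.png

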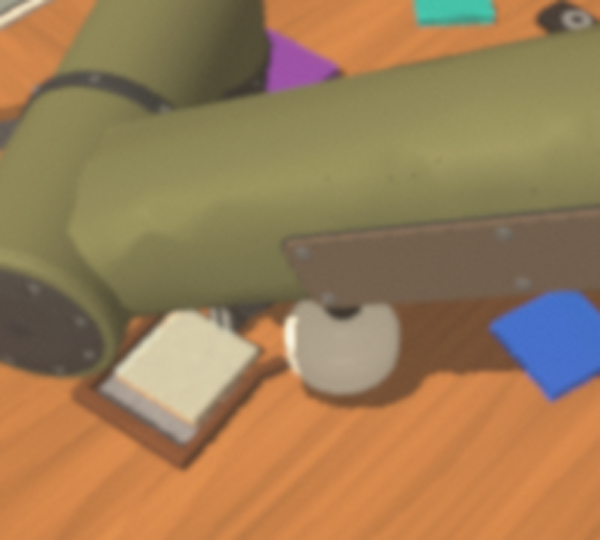

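```bash
python3 -m pendant '[[0.005,0,0,0],[0.005,0,0,0],[0.005,0,0,0],[0.004,0,0,0],[0.002,0,0,0]]'
python3 -m pendant '[[0.002,0,0,0],[0.001,0,0,0]]'
python3 -m pendant '[[0.001,0,0,0],[0.001,0,0,0]]'
```

```text
clock: 20.97
tcp_pos: [566.8, 124.6, 16.8]
tool_rot: [-0.464, -0.534, 0.534, 0.464]
wrist_force: [-0.3, -2.9, 0.1]
gripper_width: 3.6
clock: 21.13
tcp_pos: [566.4, 127.3, 16.8]
tool_rot: [-0.464, -0.534, 0.534, 0.464]
wrist_force: [-0.2, -2.2, 0.8]
gripper_width: 4.0
clock: 21.3
tcp_pos: [566.2, 128.9, 16.8]
tool_rot: [-0.464, -0.534, 0.534, 0.464]
wrist_force: [2.8, -5.6, -0.6]
gripper_width: 3.9
```

Force is rising at x_h ≈ -53.4, where the end rail is expected. One mm at a time now.

```bash
python3 -m pendant '[[0.001,0,0,0],[0,0,0,0]]'
python3 -m pendant '[[0.001,0,0,0],[0,0,0,0]]'
python3 -m pendant '[[0.001,0,0,0],[0,0,0,0]]'
```

```text
clock: 21.47
tcp_pos: [566.3, 128.9, 16.8]
tool_rot: [-0.464, -0.533, 0.534, 0.463]
wrist_force: [3.1, -6.7, 0.8]
gripper_width: 4.3
clock: 21.63
tcp_pos: [566.3, 129.0, 16.9]
tool_rot: [-0.465, -0.533, 0.534, 0.463]
wrist_force: [3.4, -9.8, -0.7]
gripper_width: 3.7
clock: 21.8
tcp_pos: [566.3, 129.1, 16.9]
tool_rot: [-0.465, -0.532, 0.535, 0.463]
wrist_force: [4.9, -12.7, -0.2]
gripper_width: 3.9
```

TCP has stalled with the force building, so the coaster is against the end rail. Back off 8 mm, go straight up, and look.

```bash
python3 -m pendant '[[-0.006,0,0,0],[-0.005,0,0,0],[0,-0.01,0,0],[0,-0.03,0,0],[0,-0.04,0,0],[0,-0.04,0,0],[0,-0.04,0,0],[0,-0.03,0,0],[0,0,0,0]]'
python3 -m pendant '[[0.035,0,0,0],[0.035,0,0,0],[0,0,0,0],[0,0,0,0]]'
python3 - <<'E'
from cs import *
s,R=tool();print(np.degrees(np.arctan2(R[1,0],R[0,0])),"tcp hf",hf(s['tcp_pos'][:2]))
i=camera_info("wrist");im=camera("wrist")[:,:,::-1].copy();cv2.imwrite("pics/w20.png",im);np.save("w20.npy",i,allow_pickle=True)
cv2.imwrite("pics/s20.png",cv2.resize(camera("side")[120:300,200:400,::-1],None,fx=3,fy=3,interpolation=cv2.INTER_CUBIC))
E
```

```text
clock: 22.55
tcp_pos: [569.8, 121.9, 216.6]
tool_rot: [0.466, 0.538, -0.53, -0.461]
wrist_force: [0.2, -0.2, 1.3]
gripper_width: 3.8
clock: 22.88
tcp_pos: [556.9, 192.3, 207.0]
tool_rot: [0.463, 0.535, -0.534, -0.463]
wrist_force: [0.3, -0.8, -0.6]
gripper_width: 4.2
98.18690147735448 tcp hf (np.float64(10.586502730313946), np.float64(1.0939097521564265))
```

View pics/w20.png

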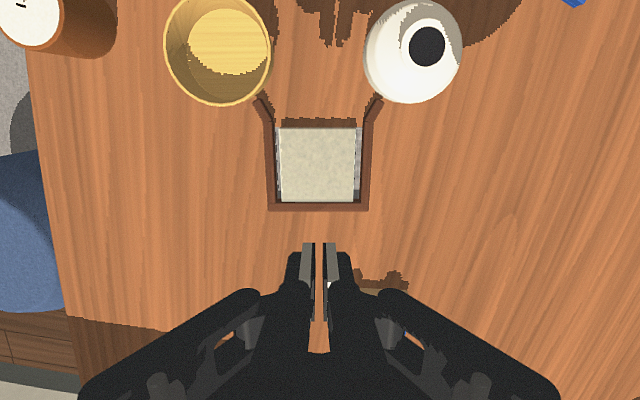

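View pics/s20.png

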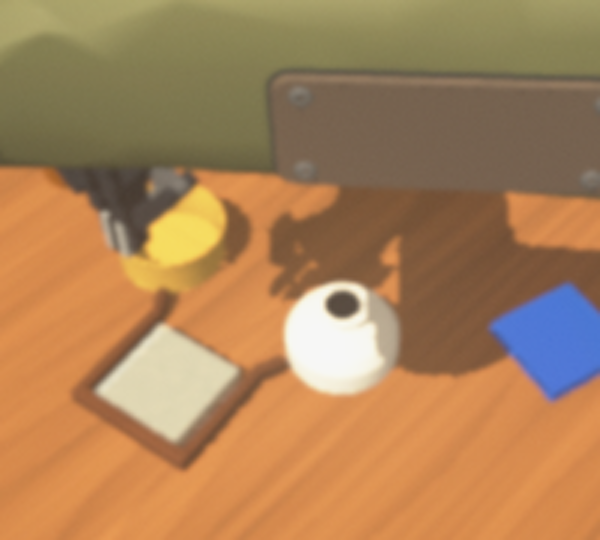

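Run:
```python
from cs import *
i=np.load("w20.npy",allow_pickle=True).item();im=cv2.imread("pics/w20.png")
cv2.imwrite("pics/w20z.png",cv2.resize(im[100:220,250:390],None,fx=5,fy=5,interpolation=cv2.INTER_CUBIC))
r=coaster(im,i,(270,366,110,208));print(r,hf(r[0]))
```

```text
((559.3003540039062, 181.84727478027344), (93.65342712402344, 83.84606170654297), 8.147032737731934) (np.float64(-0.12345355601612674), np.float64(0.21895829740789796))
```

View pics/w20z.png

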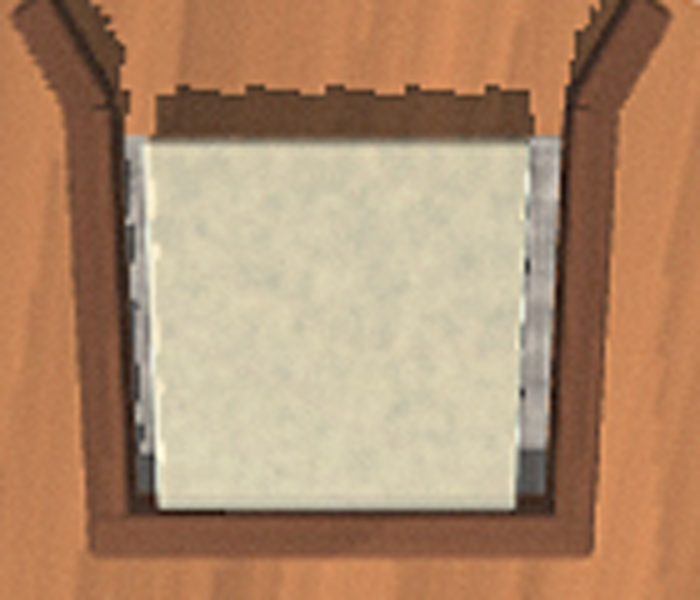

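The coaster is flush with the end rail and seated between the rails. A last check of the bystanders.

```bash
python3 -m pendant '[[0,-0.03,0,0],[0,-0.03,0,0],[0,0,0,0],[0,0,0,0]]'
python3 - <<'E'
from h import *
a=cv2.imread("pics/top0.png");b=camera("top")[:,:,::-1].copy();cv2.imwrite("pics/t21.png",b)
cv2.imwrite("pics/s21.png",camera("side")[:,:,::-1])
E
```

```text
clock: 23.32
tcp_pos: [558.4, 189.9, 269.7]
tool_rot: [0.465, 0.535, -0.532, -0.464]
wrist_force: [-0.1, -1.2, -0.4]
gripper_width: 4.0
```

View pics/t21.png

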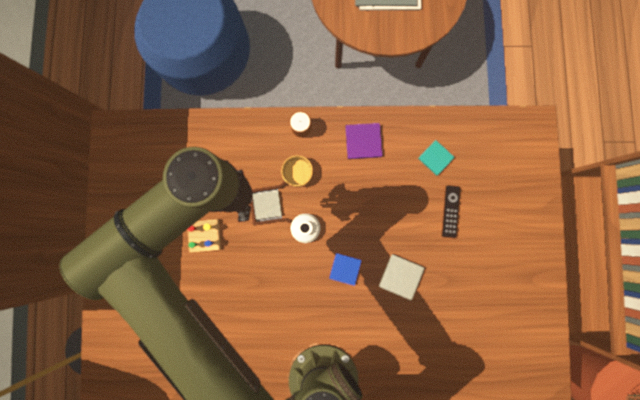

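View pics/s21.png

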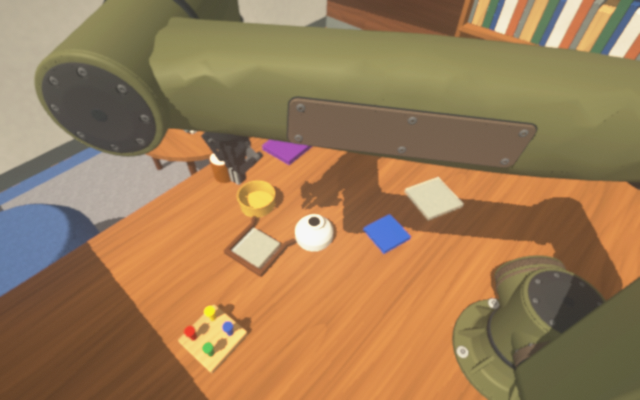

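Candle (300,122), remote (452,212) and peg board (205,237) are where they started, and the coaster is in the holder at (267,205). Handing in.

```bash
python3 -c "
from plant import job
print(job.hand_in())"
```

```text
the job is handed in; nothing more can be done
None
```

The coaster is in the holder against the end rail, and the hand is clear above it. I handed in at about 23 s of the 72 s; no verdict is reported.

**What I did:** I pushed the coaster sideways along a curve, which put it on the gap line and squared it up. I then pushed it straight from behind. For the gap I nearly shut the fingers, because their knuckles might otherwise have hit the bowl rim.

**Last checks:**
- **Home position:** the wrist picture put the coaster's centre at holder (-0.1, +0.2) mm, turned about 0.15° from my estimate of the holder's angle. That fit's outline measured 94 mm on one side, because it took in some of the pad. The close-up shows the edge flush with the end rail, with any gap there under about a millimetre.
- **End rail contact:** over the final millimetre steps the hand stopped advancing and the force rose to about 13 N.
- **Vase and bowl:** I saw no contact and no side force while passing between them.
- **Bystanders:** the remote, peg board and candle look unmoved by eye in the final pictures.

**One thing off:** the fingertips brushed the console top lightly at two points, up to about 8 N, and I raised the hand each time.

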